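# Gauge the connector shells and sort them

## Task

First clear the hand-held tester out of the shallow tray and lay it lengthwise, centred, on its charging pad. Then take the plug gauge and try it in the bore of every connector shell, working along the row from the robot's left, pushing it in gently as far as it will go, and put the gauge back upright in its stand, fully home. Stand the shells that the gauge enters up to its shoulder on the floor of the shallow tray, and those in which it stops short on the floor of the deep box, all upright on their flanges; leave the mouse, the screwdriver and the bottle alone.

Things in the scene. Friction and masses are not known exactly. Their poses are not given: they have to be found in the camera images.
- shell_1a: Aluminium shell: flange 42 mm across, 5 thick, at the bottom; collar 32 across; 34 high, 70 g, loose, bore upright. Origin: centre of the underside, z up. It or shell_1b (exactly one is there, an absent shell reads None) stands 1st in the row of five places, about 78 mm apart, counted from the robot's left (+y).
- shell_1b: Same outside. All bores are 17 mm wide at the top: right through in a sound shell, in a faulty one down to a ledge 16 mm above the underside. a or b does not tell which. It or shell_1a (exactly one is there, an absent shell reads None) stands 1st in the row of five places, about 78 mm apart, counted from the robot's left (+y).
- shell_2a: Connector shell like shell_1a outside, sound or faulty. It or shell_2b (at most one is there, an absent shell reads None) stands 2nd in the row of five places, about 78 mm apart, counted from the robot's left (+y).
- shell_2b: Connector shell like shell_1a outside, sound or faulty. It or shell_2a (at most one is there, an absent shell reads None) stands 2nd in the row of five places, about 78 mm apart, counted from the robot's left (+y).
- shell_3a: Connector shell like shell_1a outside, sound or faulty. It or shell_3b (at most one is there, an absent shell reads None) stands 3rd in the row of five places, about 78 mm apart, counted from the robot's left (+y).
- shell_3b: Connector shell like shell_1a outside, sound or faulty. It or shell_3a (at most one is there, an absent shell reads None) stands 3rd in the row of five places, about 78 mm apart, counted from the robot's left (+y).
- shell_4a: Connector shell like shell_1a outside, sound or faulty. It or shell_4b (at most one is there, an absent shell reads None) stands 4th in the row of five places, about 78 mm apart, counted from the robot's left (+y).
- shell_4b: Connector shell like shell_1a outside, sound or faulty. It or shell_4a (at most one is there, an absent shell reads None) stands 4th in the row of five places, about 78 mm apart, counted from the robot's left (+y).
- shell_5a: Connector shell like shell_1a outside, sound or faulty. It or shell_5b (at most one is there, an absent shell reads None) stands 5th in the row of five places, about 78 mm apart, counted from the robot's left (+y).
- shell_5b: Connector shell like shell_1a outside, sound or faulty. It or shell_5a (at most one is there, an absent shell reads None) stands 5th in the row of five places, about 78 mm apart, counted from the robot's left (+y).
- gauge: Steel plug gauge upright in its stand: pin 14 mm across, 30 long, down (last 4 mm taper to 9); collar 30 across, 6 thick, its underside the shoulder; round handle 22 across from 36 to 96 mm above the tip (grip at about 68); 160 g. Origin: the pin's tip, z up
- gauge_tip (a point): The tip of the gauge's pin (same as its origin). In a sound shell the pin goes in until the shoulder rests on the shell's top, tip 4 mm above the shell's underside; in a faulty one it stops on the ledge, tip 16 mm above the underside, shoulder 12 mm clear of the top
- stand: fixed block of grey plastic, 70 x 70 mm and 45 mm high, with one upright round hole in the middle, 19 mm wide and 36 mm deep, in which the gauge stands with its shoulder resting on the block (tip 15 mm above the work surface). Origin: centre of the underside. To the robot's left or right
- mat: fixed black bench mat 150 x 420 mm, 3 mm thick, on which the row of shells stands. Origin: centre of the underside; y along its length (the row's direction)
- tray: fixed shallow grey tray for the shells that pass, 160 (x) by 240 (y) mm outside and 25 mm high, walls and floor 4 mm thick. Origin: centre of the underside. At the start the tester lies in it
- reject_box: fixed deep grey box for the shells that fail, 160 (x) by 240 (y) mm outside and 50 mm high, walls and floor 4 mm thick. Origin: centre of the underside. The tray and the box stand side by side beyond the mat, either way round
- tester: black hand-held tester with a screen and keys, 150 (x) by 54 (y) by 28 (z) mm, about 220 g, loose, lying flat on its back in the shallow tray at the start. Origin: centre of the underside; x along its length, z up
- pad: the tester's fixed flat charging pad, a black slab 180 (x) by 84 (y) mm, 8 mm thick, with a lead at one end. Origin: centre of the underside; x along its length, z up. Across the mat from the stand
- mouse: bystander: black computer mouse 105 x 60 mm, 34 mm high, loose; leave alone
- driver: bystander: screwdriver with a black handle lying on the bench, loose; leave alone
- cleaner: bystander: white bottle of cleaner, 52 mm across, 120 mm high, loose; leave alone

How it is judged (in metres and radians):
On the way, in this order (a step that is already met when the one before it is completed fails the run):
1. the tester lies on its charging pad, let go (horizontal distance between tester and pad below 0.025 m and angle between the x axis of tester and the x axis of pad, either way round below 0.26 rad and z of tester in the frame of pad below 0.014 m and angle between tester's own z axis and vertical below 0.1 rad and contact force between the fingers and tester below 0.1 N), for 0.2 s.
2. the gauge has been pushed as far as it goes into the shell at place 1 from the robot's left (((horizontal distance between gauge_tip and shell_1a below 0.006 m and z of gauge_tip in the frame of shell_1a between -0.002 and 0.01 m) or (horizontal distance between gauge_tip and shell_1b below 0.006 m and z of gauge_tip in the frame of shell_1b between -0.002 and 0.0205 m))), for 0.1 s.
3. the gauge has been pushed as far as it goes into the shell at place 2 from the robot's left (((horizontal distance between gauge_tip and shell_2a below 0.006 m and z of gauge_tip in the frame of shell_2a between -0.002 and 0.0205 m) or (horizontal distance between gauge_tip and shell_2b below 0.006 m and z of gauge_tip in the frame of shell_2b between -0.002 and 0.01 m))), for 0.1 s.
4. the gauge has been pushed as far as it goes into the shell at place 3 from the robot's left (((horizontal distance between gauge_tip and shell_3a below 0.006 m and z of gauge_tip in the frame of shell_3a between -0.002 and 0.0205 m) or (horizontal distance between gauge_tip and shell_3b below 0.006 m and z of gauge_tip in the frame of shell_3b between -0.002 and 0.01 m))), for 0.1 s.
5. the gauge has been pushed as far as it goes into the shell at place 4 from the robot's left (((horizontal distance between gauge_tip and shell_4a below 0.006 m and z of gauge_tip in the frame of shell_4a between -0.002 and 0.01 m) or (horizontal distance between gauge_tip and shell_4b below 0.006 m and z of gauge_tip in the frame of shell_4b between -0.002 and 0.0205 m))), for 0.1 s.
6. the gauge has been pushed as far as it goes into the shell at place 5 from the robot's left (((horizontal distance between gauge_tip and shell_5a below 0.006 m and z of gauge_tip in the frame of shell_5a between -0.002 and 0.0205 m) or (horizontal distance between gauge_tip and shell_5b below 0.006 m and z of gauge_tip in the frame of shell_5b between -0.002 and 0.01 m))), for 0.1 s.
At the end, for the whole second after the job is handed in: Tester flat on its pad, within 25 mm of centre and 15 degrees; gauge upright in its stand, within 4 mm of fully home; shells that the gauge enters to the shoulder upright on the floor of the shallow tray, all others upright on the floor of the deep box; all at rest and let go (all of step 1 and horizontal distance between gauge_tip and stand below 0.006 m and z of gauge_tip in the frame of stand below 0.019 m and angle between gauge's own z axis and vertical below 0.1 rad and contact force between the fingers and gauge below 0.1 N and x of shell_1a in the frame of tray between -0.062 and 0.062 m and y of shell_1a in the frame of tray between -0.102 and 0.102 m and z of each of shell_1a, shell_2b, shell_3b, shell_4a, shell_5b in the frame of tray below 0.012 m and angle between each of shell_1a, shell_1b, shell_2a, shell_2b, shell_3a, shell_3b, shell_4a, shell_4b, shell_5a, shell_5b's own z axis and vertical below 0.15 rad and linear speed of each of shell_1a, shell_1b, shell_2a, shell_2b, shell_3a, shell_3b, shell_4a, shell_4b, shell_5a, shell_5b below 0.02 m/s and contact force between the fingers and shell_1a below 0.1 N and x of shell_1b in the frame of reject_box between -0.062 and 0.062 m and y of shell_1b in the frame of reject_box between -0.102 and 0.102 m and z of each of shell_1b, shell_2a, shell_3a, shell_4b, shell_5a in the frame of reject_box below 0.012 m and contact force between the fingers and shell_1b below 0.1 N and x of shell_2a in the frame of reject_box between -0.062 and 0.062 m and y of shell_2a in the frame of reject_box between -0.102 and 0.102 m and contact force between the fingers and shell_2a below 0.1 N and x of shell_2b in the frame of tray between -0.062 and 0.062 m and y of shell_2b in the frame of tray between -0.102 and 0.102 m and contact force between the fingers and shell_2b below 0.1 N and x of shell_3a in the frame of reject_box between -0.062 and 0.062 m and y of shell_3a in the frame of reject_box between -0.102 and 0.102 m and contact force between the fingers and shell_3a below 0.1 N and x of shell_3b in the frame of tray between -0.062 and 0.062 m and y of shell_3b in the frame of tray between -0.102 and 0.102 m and contact force between the fingers and shell_3b below 0.1 N and x of shell_4a in the frame of tray between -0.062 and 0.062 m and y of shell_4a in the frame of tray between -0.102 and 0.102 m and contact force between the fingers and shell_4a below 0.1 N and x of shell_4b in the frame of reject_box between -0.062 and 0.062 m and y of shell_4b in the frame of reject_box between -0.102 and 0.102 m and contact force between the fingers and shell_4b below 0.1 N and x of shell_5a in the frame of reject_box between -0.062 and 0.062 m and y of shell_5a in the frame of reject_box between -0.102 and 0.102 m and contact force between the fingers and shell_5a below 0.1 N and x of shell_5b in the frame of tray between -0.062 and 0.062 m and y of shell_5b in the frame of tray between -0.102 and 0.102 m and contact force between the fingers and shell_5b below 0.1 N); the robot touches nothing.
It fails at once if the mouse is moved more than 30 mm (distance of mouse from where it was at the start of the episode above 0.03 m).
It fails at once if the screwdriver is moved more than 30 mm (distance of driver from where it was at the start of the episode above 0.03 m).
It fails at once if the bottle is moved more than 30 mm (distance of cleaner from where it was at the start of the episode above 0.03 m).
It fails at once if the gauge is forced into a shell with more than 60 N (contact force between gauge and shell_1a above 60 N or contact force between gauge and shell_1b above 60 N or contact force between gauge and shell_2a above 60 N or contact force between gauge and shell_2b above 60 N or contact force between gauge and shell_3a above 60 N or contact force between gauge and shell_3b above 60 N or contact force between gauge and shell_4a above 60 N or contact force between gauge and shell_4b above 60 N or contact force between gauge and shell_5a above 60 N or contact force between gauge and shell_5b above 60 N).
Of shell_1a, shell_1b only 1 to 1 are there at a start; the rules pass over those that are not, and their reading is None.
Of shell_2a, shell_2b only 1 to 1 are there at a start; the rules pass over those that are not, and their reading is None.
Of shell_3a, shell_3b only 1 to 1 are there at a start; the rules pass over those that are not, and their reading is None.
Of shell_4a, shell_4b only 1 to 1 are there at a start; the rules pass over those that are not, and their reading is None.
Of shell_5a, shell_5b only 1 to 1 are there at a start; the rules pass over those that are not, and their reading is None.
Of shell_2a, shell_2b, shell_3a, shell_3b, shell_4a, shell_4b, shell_5a, shell_5b only 6 to 8 are there at a start; the rules pass over those that are not, and their reading is None.
At some moment in a run one of shell_1a, shell_1b, shell_2a, shell_2b, shell_3a, shell_3b, shell_4a, shell_4b, shell_5a, shell_5b may be knocked a few centimetres aside while the robot is not near it.
It also fails if it takes over 210 s, if anything falls off the work surface, if the arm or the gripper's body presses on something with over 40 N, if the wrist force passes 120 N, or if a joint passes its speed limit or range.

## Robot

A 6-joint arm with a two-finger parallel gripper is mounted at the origin on the work surface. World frame = base frame: x ahead of the robot, y to its left, z up, the work surface at z = 0. Lengths are in m, angles in degrees, forces in N, time in s.
With the tool pointing down it reaches from about 0.375 to 0.75 m from the base axis. Payload 9 kg.
Tool frame: the origin (TCP) lies where the fingers leave the gripper's body, on its centre line; the fingertips stand 73 mm ahead of it and the grasp point (between the pads) lies 54 mm ahead of it (robot.tip_reach is the distance from the TCP to the fingertips, in m); z points along the fingers, y is the line along which they close (so a half turn about z gives the same grasp; the last joint's range is limited). The gripper opens to 85 mm and grips with 20 to 120 N. Pads are 22 mm wide; open, the fingers measure 114 mm over their backs; the gripper's body (76 mm by 85 mm) begins 54 mm behind the grasp point. The pads swing forward as they close: fully open they stand 13 mm farther back than shut.
Start: joints at [63.157, 5.964, 5.575, 89.605, 0, 77.527], TCP at [0.149, 0.581, 0.304] pointing down, gripper open.
Joint ranges: [-171.21, 171.21], [-48.23, 106.86], [-62.78, 66.21], [-105.2, 120.99], [-86.42, 89.51], [-180, 180]. Speed limits (degrees/s): [127.2, 127.2, 147.25, 180, 180, 180].

## Interface

Orientations are given as [roll, pitch, yaw] about the fixed x, y, z axes, in that order (R = Rz(yaw) Ry(pitch) Rx(roll)).
In Python, from plant import robot gives the robot as it stands. Calls block until the motion is done:
- robot.move_pose(position, orientation): joint-space move of the TCP to a pose.
- robot.line_to(position, vel=0.15, rotation=None, guard=None): straight line of the TCP; rotation=None keeps the orientation; vel is the mean speed in m/s. With guard (N) it stops when the force on the tool has changed by that much, and returns True; else False.
- robot.goto_joints(angles): joint-space move.
- robot.set_gripper(opening): finger opening in m; the grip force is fixed at half the most; returns when the fingers have stopped.
- robot.pause(seconds).
- robot.ik(position, orientation): joint angles nearest the present ones, or None.
- robot.observe(): the state.
- robot.grab_frame(name): name is "side" or "top"; returns the picture (384x512x3 uint8, blue, green, red); there is no depth.
- robot.get_calibration(name): a dict with "vertical_fov" (degrees; the focal length in pixels is half the picture's height over the tangent of half this angle, whatever the lens; pixels are square), "cx", "cy" (the principal point, pixels), "rvec" (rotation vector, rad) and "tvec" (3), from world to camera coordinates, as OpenCV has them. Camera axes: x right, y down, z forward; pixel columns grow to the right and rows downward; lengths in m; the calibration is good to about 2 mm. A picture is of the moment at which its call begins. get_calibration takes no time and is no camera call.
A pose or a line that the arm cannot do raises robot.IKError and nothing moves.
- robot.job_done(): hands the job in; it is judged then, once.
The state is a dict: "time": time; "q": joint angles; "qvel": joint speeds; "joint_torque": joint torques, N m; "tool_pos": TCP position; "tcp_rot": TCP orientation; "ft_force": force on the tool from outside, world axes, zero at the start; "torque": the same for the moment, N m; "gripper_width": finger opening in m; "gripper_force": force on a finger pad.
Only numpy, scipy, OpenCV 4.12 (cv2) and the standard library are available. Lean on these libraries where they do the work, as an engineer would, in place of code of your own. Each camera call takes 0.05 s, during which the arm holds its last target. There are 200 camera calls.

## Working session

There is one attempt and no reset: what is moved stays moved. The work goes in short steps, each a Python script; the robot and the scene stay as the last script left them, time stands still between calls to the robot, and variables do not carry over. Pictures are saved under pics/ and viewed, at most 14 in all, crops included, and the job is handed in when it is done.

```bash
ls; mkdir -p pics
python3 - <<'E'
from plant import robot
import cv2
for n in("top","side"):
    cv2.imwrite(f"pics/{n}0.png",cv2.resize(robot.grab_frame(n),None,fx=1.5,fy=1.5,interpolation=cv2.INTER_CUBIC)); print(n,robot.get_calibration(n))
print(robot.observe())
E
```

```text
pics
top {'vertical_fov': 47.08970246235618, 'cx': 258.35280231018544, 'cy': 191.33362190087678, 'rvec': array([ 2.16905617, -2.04231464,  0.21528999]), 'tvec': array([-0.04985171,  0.58508647,  1.37939656])}
side {'vertical_fov': 51.01743012494896, 'cx': 258.2511835634208, 'cy': 188.28087640779825, 'rvec': array([ 0.25736377, -2.86431187,  1.11353314]), 'tvec': array([0.55143003, 0.12285711, 1.03652467])}
{'time': 0.1, 'q': array([ 6.31573840e+01,  5.99461213e+00,  5.53051069e+00,  8.96038850e+01,
       -2.30247975e-03,  7.75282724e+01]), 'qvel': array([-0.00671073, -0.07021998,  0.14611426,  0.11616254, -0.01645099,
        0.05473987]), 'joint_torque': array([ 7.85553799e-03, -5.58206499e+01,  5.04721606e+01,  1.31672836e-02,
       -2.44562298e-04, -1.23249967e-05]), 'tool_pos': array([0.14880268, 0.58103201, 0.30319636]), 'tcp_rot': array([-1.79933121e+02, -1.24340473e-02,  1.65629106e+02]), 'ft_force': array([-0.85817365, -0.12660943, -0.40781508]), 'torque': array([-0.0160278 ,  0.01701393,  0.00420451]), 'gripper_force': 0.0, 'gripper_width': 0.08542047932828893}
```

View pics/top0.png

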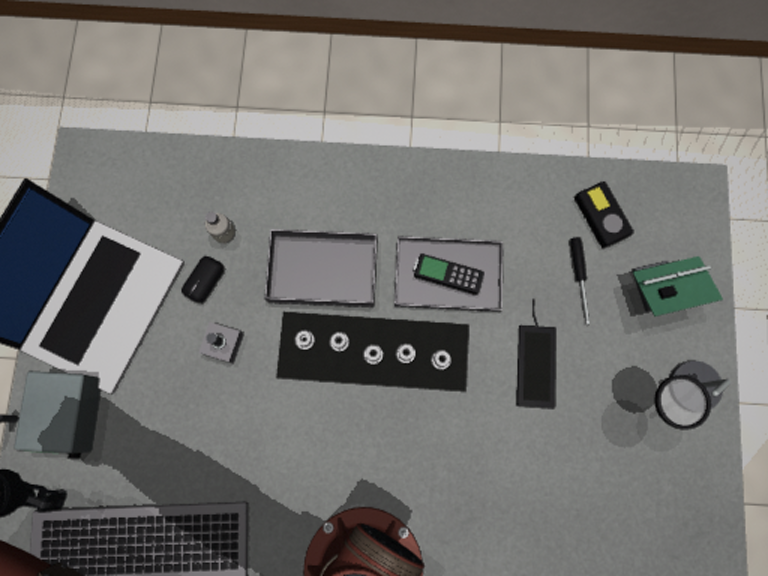

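View pics/side0.png

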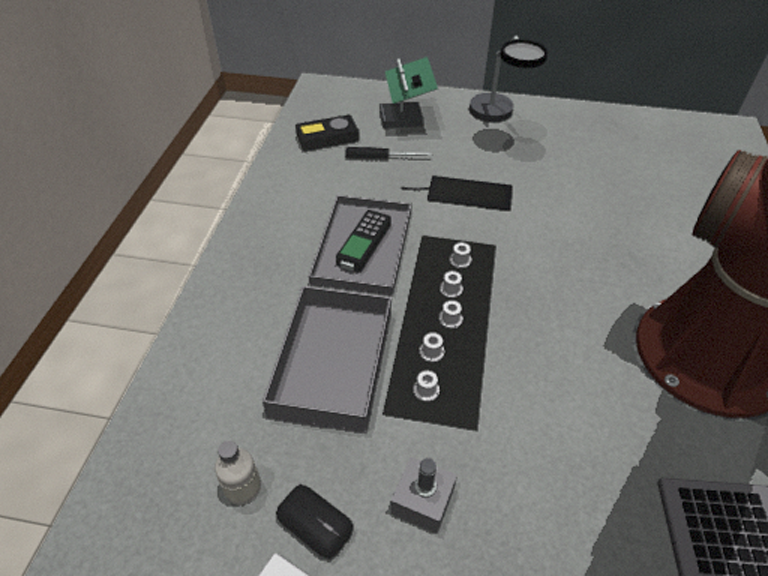

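The top view shows the row at (304,340), (339,341), (373,354), (405,352) and (441,358). The box is on the left and the tray, holding the tester, on the right. The stand is at (222,343) and the pad at (536,366). The side view agrees: shell 1 is nearest the camera at (427,385).

```bash
cat > h.py <<'E'
import numpy as np, cv2
from plant import robot
def cam(n):
    c=robot.get_calibration(n); f=192/np.tan(np.radians(c["vertical_fov"]/2))
    return np.array([[f,0,c["cx"]],[0,f,c["cy"]],[0,0,1]]),np.array(c["rvec"]),np.array(c["tvec"])
C={n:cam(n) for n in("top","side")}
def proj(n,P):
    K,r,t=C[n]; return cv2.projectPoints(np.atleast_2d(np.array(P,float)),r,t,K,None)[0][:,0]
def unproj(n,uv,z):
    K,r,t=C[n]; R=cv2.Rodrigues(r)[0]; o=-R.T@t
    d=(R.T@np.linalg.inv(K)@np.c_[np.atleast_2d(uv),np.ones(len(np.atleast_2d(uv)))].T).T
    return (o+d*((z-o[2])/d[:,2])[:,None])[:,:2]
E
cat > m.py <<'E'
from h import *
np.set_printoptions(precision=4,suppress=True)
S={"top":{"mat":(.003,[(284,313),(469,325),(466,391),(277,379)]),"tray":(.025,[(397,237),(502,242),(501,312),(393,306)]),
"box":(.05,[(268,230),(378,234),(375,307),(265,302)]),"pad":(.008,[(519,324),(556,326),(555,408),(516,405)]),"stand":(.045,[(213,322),(243,329),(233,364),(201,355)]),
"tester":(.032,[(418,253),(484,268),(478,294),(413,279)]),"gauge":(.111,[(215,338)]),"shells":(.037,[(304,339),(339,340),(373,353),(405,351),(441,357)])},
"side":{"mat":(.003,[(421,236),(496,244),(478,428),(385,415)]),"tray":(.025,[(338,197),(412,205),(392,292),(310,285)]),"box":(.05,[(304,289),(391,297),(371,417),(266,404)]),
"pad":(.008,[(432,178),(512,187),(511,208),(428,197)]),"gauge":(.111,[(428,463)]),"shells":(.037,[(428,379),(432,341),(451,308),(453,277),(462,248)])}}
for n in S:
    for k,(z,p) in S[n].items():
        P=unproj(n,(np.array(p)+.5)/1.5-.5,z)
        print(n,k,P.tolist() if k in("shells","gauge") else "" )
        if len(P)==4:
            e=np.diff(np.r_[P,P[:1]],axis=0); print("   c",P.mean(0),"edges",np.hypot(*e.T),"ang",np.degrees(np.arctan2(e[:,1],e[:,0])))
E
python3 m.py
```

```text
top mat 
   c [0.4515 0.0084] edges [0.4171 0.1469 0.4172 0.1481] ang [-90.3124 179.4077  89.8504  -0.6428]
top tray 
   c [ 0.6338 -0.1478] edges [0.2387 0.1615 0.2401 0.1599] ang [ -89.4005 -179.4077   90.2094    0.0966]
top box 
   c [0.6247 0.1348] edges [0.2468 0.1662 0.2412 0.1643] ang [ -88.733  -178.6287   90.798     3.3425]
top pad 
   c [ 0.4425 -0.3522] edges [0.0826 0.1808 0.0849 0.1791] ang [-89.6909 179.7105  89.1048  -1.0208]
top stand 
   c [0.447  0.3361] edges [0.068  0.0782 0.0727 0.0754] ang [-99.6637 170.1076  77.9787 -13.4646]
top tester 
   c [ 0.6331 -0.1471] edges [0.1516 0.0614 0.1482 0.0612] ang [-99.8201 169.1636  80.1006  -7.6085]
top gauge [[0.4477314974862647, 0.3355426273463553]]
top shells [[0.46606387636353336, 0.16139712068845655], [0.4684677461495478, 0.08494735755774437], [0.44457818476028543, 0.009031410412686874], [0.45310824382950166, -0.06014694444947265], [0.44477712033833006, -0.1388473165513622]]
side mat 
   c [0.4519 0.0068] edges [0.1516 0.4183 0.1459 0.4174] ang [-178.3701   89.405     1.3728  -89.8111]
side tray 
   c [ 0.6331 -0.1399] edges [0.1576 0.2465 0.1509 0.254 ] ang [-178.907    90.0978    3.9433  -88.3248]
side box 
   c [0.6248 0.1365] edges [0.1544 0.2379 0.1597 0.235 ] ang [-176.5085   92.7515    2.4179  -88.5387]
side pad 
   c [ 0.4398 -0.352 ] edges [0.1772 0.0717 0.178  0.0673] ang [-179.7561   90.5132   -1.1967  -90.0934]
side gauge [[0.4475240725404427, 0.33807604560474874]]
side shells [[0.46671306058367107, 0.1613947532515746], [0.4699833633047826, 0.08587697168939734], [0.4464265212901534, 0.008568301900270137], [0.45066822688420827, -0.06593089430857901], [0.4415801209767616, -0.14481846693841516]]
```

```bash
cat >> h.py <<'E'
from scipy.optimize import minimize
T=np.linspace(0,2*np.pi,40,endpoint=False)
def mask(n,parts,x,y,shape,S=8,o=(0,0)):
    m=np.zeros((shape[0]*S,shape[1]*S),np.uint8)
    for (r0,z0,r1,z1) in parts:
        P=np.vstack([np.c_[x+r*np.cos(T),y+r*np.sin(T),0*T+z] for r,z in((r0,z0),(r1,z1))])
        q=((proj(n,P)-o+.5)*S).astype(np.float32)
        cv2.fillConvexPoly(m,cv2.convexHull(q).astype(np.int32),255)
    return cv2.resize(m,shape[::-1],interpolation=cv2.INTER_AREA)/255.
SH=lambda z:[(.021,z,.021,z+.005),(.016,z,.016,z+.034)]
def fit_shell(im,n,x,y,z):
    c=proj(n,[x,y,z+.017])[0]; w=16; o=np.round(c).astype(int)-w
    g=im[o[1]:o[1]+2*w+1,o[0]:o[0]+2*w+1].astype(float).max(2)
    def cost(p):
        m=mask(n,SH(z),p[0],p[1],g.shape,o=o); h=mask(n,[(.0085,z+.034,.0085,z+.034)],p[0],p[1],g.shape,o=o)
        A=np.c_[m.ravel(),h.ravel(),np.ones(m.size)]; r=np.linalg.lstsq(A,g.ravel(),rcond=None)
        return (r[1][0] if len(r[1]) else 1e9)/g.size
    best=min(((cost((x+a,y+b)),x+a,y+b) for a in np.arange(-.008,.0081,.002) for b in np.arange(-.008,.0081,.002)))
    s=minimize(cost,best[1:],method="Nelder-Mead",options=dict(initial_simplex=np.array(best[1:])+[[0,0],[.0015,0],[0,.0015]],xatol=1e-4,fatol=.01))
    return s.x,s.fun**.5
E
python3 - <<'E'
from h import *
I={n:robot.grab_frame(n) for n in C}
for x,y in [(.466,.161),(.469,.085),(.4455,.009),(.452,-.063),(.443,-.142)]:
    print([ (fit_shell(I[n],n,x,y,.003)[0].round(4).tolist(),round(fit_shell(I[n],n,x,y,.003)[1],1)) for n in I])
E
```

```text
[([0.4686, 0.1648], np.float64(14.3)), ([0.4683, 0.1596], np.float64(27.6))]
[([0.4693, 0.0874], np.float64(10.0)), ([0.4692, 0.0823], np.float64(31.7))]
[([0.4453, 0.0097], np.float64(14.8)), ([0.445, 0.0047], np.float64(40.8))]
[([0.4519, -0.0622], np.float64(10.1)), ([0.4518, -0.0671], np.float64(42.3))]
[([0.4425, -0.141], np.float64(10.7)), ([0.4419, -0.1471], np.float64(50.5))]
```

Measurements agree with the known sizes to a few mm. Moving the tester first.

Run:
```python
from h import *
print(robot.tip_reach)
robot.move_pose([.633,-.147,.2],[180,0,80])
robot.line_to([.633,-.147,.078],vel=.12,guard=15)
robot.set_gripper(.03); s=robot.observe(); print(s["gripper_width"],s["gripper_force"],s["tool_pos"],s["time"])
robot.line_to([.633,-.147,.2]); print(robot.observe()["gripper_width"])
cv2.imwrite("pics/t1.png",robot.grab_frame("side"))
robot.move_pose([.4415,-.352,.2],[180,0,0])
print(robot.line_to([.4415,-.352,.0825],vel=.1,guard=6),robot.observe()["tool_pos"])
robot.set_gripper(.085)
robot.line_to([.4415,-.352,.25],vel=.25); print(robot.observe()["time"],robot.tip_reach)
```

```text
0.0726
0.05306785242509453 63.4656035900116 [ 0.63369926 -0.14732614  0.07923494] 4.85
0.0530030289824276
True [ 0.44103602 -0.35134765  0.08328797]
9.3083 0.0726
```

Run:
```python
from h import *
robot.move_pose([.4476,.3365,.23],[180,0,180])
I={n:robot.grab_frame(n) for n in C}
a=cv2.resize(I["side"][20:340,150:400],None,fx=1.8,fy=1.8,interpolation=cv2.INTER_CUBIC)
b=cv2.resize(I["top"][130:290,110:400],None,fx=1.2,fy=1.2)
cv2.imwrite("pics/a1.png",a); cv2.imwrite("pics/b1.png",cv2.resize(I["top"][140:290,120:390],None,fx=2.9,fy=2.9,interpolation=cv2.INTER_CUBIC)); print(robot.observe()["time"],robot.observe()["tool_pos"])
```

```text
11.85 [0.44801902 0.33597488 0.22998936]
```

View pics/a1.png

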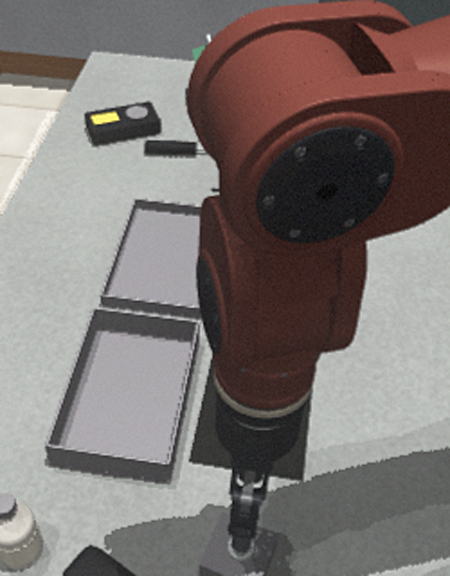

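View pics/b1.png

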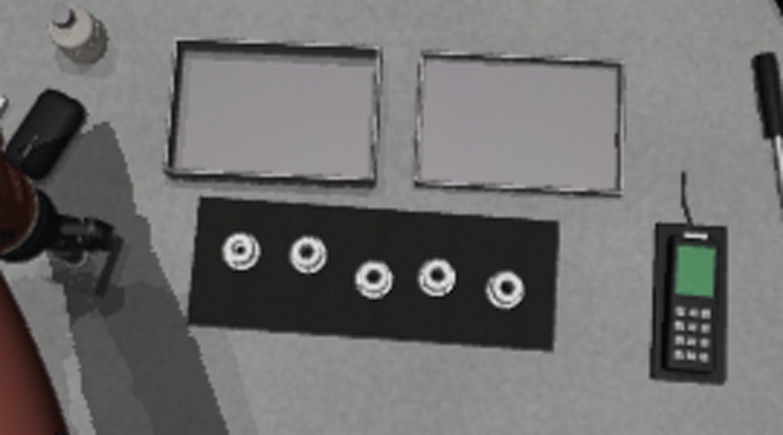

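The tester is centred on the pad at (690,305) in the top crop, and all five shells are undisturbed. Grasping the gauge next.

Run:
```python
from h import *
robot.line_to([.4476,.3365,.136],vel=.12,guard=15)
robot.set_gripper(.012); s=robot.observe(); print(s["gripper_width"],s["gripper_force"],s["tool_pos"],s["ft_force"])
p=s["tool_pos"]
robot.line_to([p[0],p[1],p[2]+.06],vel=.1); s=robot.observe(); print(s["gripper_width"],s["ft_force"],s["torque"])
robot.line_to([.4680,.1630,p[2]+.04],vel=.2)
robot.pause(.2); s=robot.observe(); print(s["tool_pos"],s["ft_force"],s["time"])
I=robot.grab_frame("side"); c=proj("side",[.468,.163,.06])[0].astype(int); print(c)
o=c-[50,45]; np.save("pics/o.npy",o)
cv2.imwrite("pics/g1.png",cv2.resize(I[o[1]:o[1]+80,o[0]:o[0]+100],None,fx=7,fy=7,interpolation=cv2.INTER_CUBIC))
print("tip expected",(proj("side",[.468,.163,.055])[0]-o)*7,"shell top",(proj("side",[.468,.163,.037])[0]-o)*7)
```

```text
0.020563311881246483 57.67360210418701 [0.44800524 0.33846366 0.13675319] [ 1.02369815 11.63379022 -0.59091385]
0.020528572588743795 [ 0.47761099 -0.60618306 -2.33192412] [-0.01784192  0.01498891 -0.01620008]
[0.46787937 0.16374554 0.17678774] [-1.11973734  0.13635171 -1.18178319] 15.4083
[285 247]
tip expected [349.73263264 326.87929325] shell top [346.77553741 356.86347428]
```

View pics/g1.png

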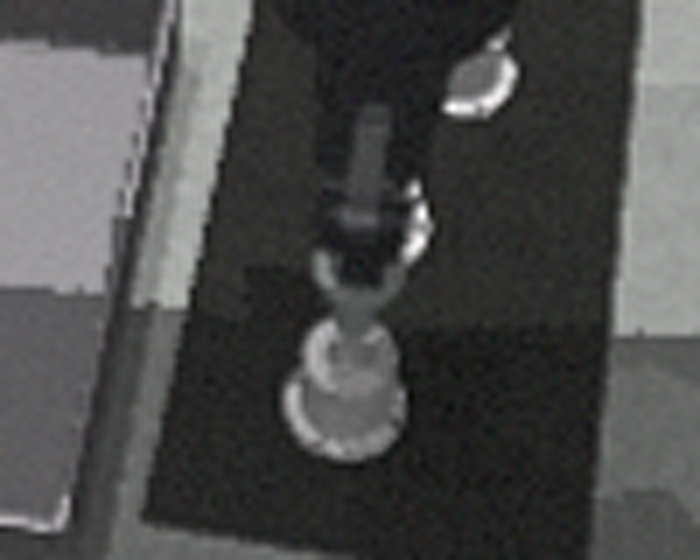

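The side crop shows the pin at (357,345) just above the bore of shell 1 at (350,355), so it sits about 2 mm toward −x. I'll correct that and try it in gently.

```bash
cat >> h.py <<'E'
Z0=.13675   # TCP z when gauge home in stand (tip .015)
def down(x,y,ztip,guard=6,vel=.03):
    hit=robot.line_to([x,y,Z0-.015+ztip],vel=vel,guard=guard); robot.pause(.15); s=robot.observe()
    print("hit",hit,"tip z %.4f"%(s["tool_pos"][2]-Z0+.015),"xy",s["tool_pos"][:2].round(4),"F",s["ft_force"].round(1),"M",s["torque"].round(2),"t",round(s["time"],1)); return s
E
python3 - <<'E'
from h import *
robot.line_to([.4695,.163,Z0+.03],vel=.05)
down(.4695,.163,.045)
down(.4695,.163,.0055)
c=proj("side",[.468,.163,.06])[0].astype(int);o=c-[50,45];I=robot.grab_frame("side")
cv2.imwrite("pics/g2.png",cv2.resize(I[o[1]:o[1]+80,o[0]:o[0]+100],None,fx=7,fy=7,interpolation=cv2.INTER_CUBIC))
E
```

```text
hit False tip z 0.0451 xy [0.4696 0.163 ] F [ 0.7 -0.7 -1.9] M [-0.01 -0.06  0.01] t 16.2
hit True tip z 0.0176 xy [0.4692 0.1633] F [0.5 2.  4. ] M [ 0.69 -0.19  0.01] t 17.2
```

View pics/g2.png

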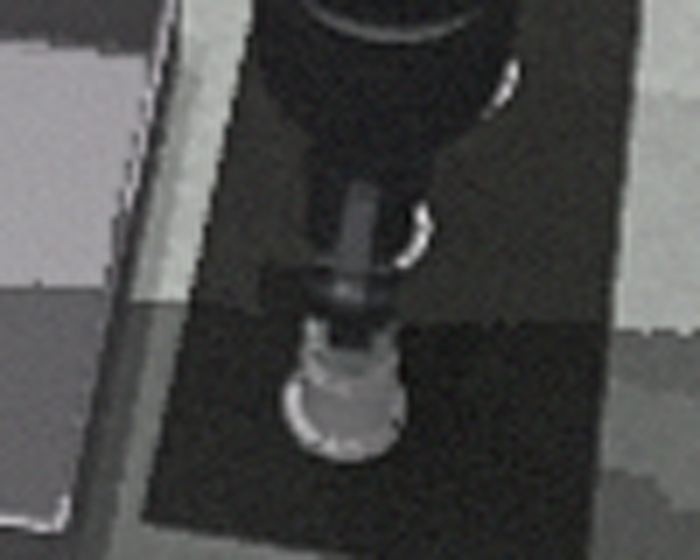

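Stopped about 12 mm short, with a visible gap under the shoulder. I'll push a little more firmly to confirm a ledge, then go on to shell 2.

Run:
```python
from h import *
x,y=.4693,.1622
down(x,y,.0176); s=down(x,y,.0055,guard=14)
print("--2"); p=s["tool_pos"]
robot.line_to([x,y,Z0+.035],vel=.08)
x,y=.4705,.0862
robot.line_to([x,y,Z0+.035],vel=.15); down(x,y,.045,vel=.06); down(x,y,.0055)
```

```text
hit False tip z 0.0176 xy [0.4694 0.1621] F [-0.4  1.3  4. ] M [ 0.35 -0.14 -0.03] t 17.7
hit True tip z 0.0176 xy [0.4696 0.1622] F [-1.9  0.6  8.1] M [-0.02  0.6  -0.02] t 18.1
--2
hit False tip z 0.0450 xy [0.4704 0.0866] F [-0.7  0.1 -1.2] M [-0.03  0.01 -0.03] t 19.7
hit False tip z 0.0057 xy [0.4706 0.0862] F [-0.5  1.3  1.3] M [0.01 0.35 0.06] t 21.3
```

Shell 1 is faulty (firm ledge), shell 2 is sound. Next: shells 3–5.

Run:
```python
from h import *
x,y=.4705,.0862
robot.line_to([x,y,Z0+.035],vel=.08)
for k,(x,y) in {3:(.4467,.0085),4:(.453,-.0638),5:(.4435,-.1428)}.items():
    print(k); robot.line_to([x,y,Z0+.035],vel=.15); down(x,y,.045,vel=.06); s=down(x,y,.0054)
    z=s["tool_pos"][2]-Z0+.015
    if z>.0195 or .0075<z<.0165: print("odd"); break
    if z>.0075: down(x,y,.0054,guard=14)
    robot.line_to([x,y,Z0+.035],vel=.08)
```

```text
3
hit False tip z 0.0449 xy [0.4467 0.0088] F [-0.4 -0.1 -0.4] M [-0.02  0.    0.02] t 23.1
hit False tip z 0.0057 xy [0.4468 0.0085] F [-2.1  0.7  5.1] M [ 0.2   0.54 -0.  ] t 24.7
4
hit False tip z 0.0450 xy [ 0.453  -0.0634] F [ 0.5 -0.6 -0.7] M [-0.04  0.    0.  ] t 26.4
hit False tip z 0.0057 xy [ 0.4531 -0.0638] F [-2.   1.2  5.2] M [ 0.23  0.52 -0.07] t 28.1
5
hit False tip z 0.0450 xy [ 0.4436 -0.1424] F [ 0.4  0.9 -1.4] M [ 0.03 -0.03 -0.01] t 29.9
hit True tip z 0.0057 xy [ 0.4435 -0.1427] F [-0.1  0.4  4.9] M [ 0.09  0.21 -0.07] t 31.3
```

Shells 2–5 are sound and shell 1 is faulty. Returning the gauge, then locating the shells again in case one was knocked.

Run:
```python
from h import *
x,y=.448,.3378
robot.line_to([x-.002,y,Z0+.06],vel=.3); robot.line_to([x,y,Z0+.06],vel=.05)
down(x,y,.055,vel=.06); s=down(x,y,.0135,guard=8)
if s["tool_pos"][2]-Z0+.015<.019:
    robot.set_gripper(.085); robot.line_to([x,y,.24],vel=.2)
    robot.move_pose([.35,.45,.3],[180,0,180])
    I={n:robot.grab_frame(n) for n in C}
    for a in [(.468,.1625),(.4693,.086),(.4453,.009),(.452,-.063),(.4425,-.142)]:
        f=fit_shell(I["top"],"top",*a,.003); print(f[0].round(4),round(f[1],1))
    cv2.imwrite("pics/c1.png",cv2.resize(I["top"][140:290,110:390],None,fx=2.8,fy=2.8,interpolation=cv2.INTER_CUBIC))
    cv2.imwrite("pics/c2.png",cv2.resize(I["side"][140:384,150:400],None,fx=2,fy=2,interpolation=cv2.INTER_CUBIC))
print(robot.observe()["time"])
```

```text
hit False tip z 0.0553 xy [0.4481 0.3379] F [ 0.4 -0.  -1.3] M [ 0.    0.01 -0.01] t 34.7
hit True tip z 0.0409 xy [0.448  0.3386] F [ 1.5  5.8 -1.2] M [ 1.3  -0.37  0.04] t 35.5
35.4833
```

The taper caught on the hole's edge with a force toward +y. Shifting 3 mm that way.

Run:
```python
from h import *
x,y=.448,.3408
robot.line_to([x,y,Z0+.04],vel=.05)
s=down(x,y,.0135,guard=8)
if s["tool_pos"][2]-Z0+.015<.019:
    robot.set_gripper(.085); robot.line_to([x,y,.24],vel=.2)
    robot.move_pose([.35,.45,.3],[180,0,180])
    I={n:robot.grab_frame(n) for n in C}
    for a in [(.468,.1625),(.4693,.086),(.4453,.009),(.452,-.063),(.4425,-.142)]:
        f=fit_shell(I["top"],"top",*a,.003); print(f[0].round(4),round(f[1],1))
    cv2.imwrite("pics/c1.png",cv2.resize(I["top"][140:290,110:390],None,fx=2.8,fy=2.8,interpolation=cv2.INTER_CUBIC))
    cv2.imwrite("pics/c2.png",cv2.resize(I["side"][140:384,150:400],None,fx=2,fy=2,interpolation=cv2.INTER_CUBIC))
print(robot.observe()["time"])
```

```text
hit False tip z 0.0138 xy [0.4481 0.3408] F [-0.8 -0.1  2.3] M [-0.16  0.39  0.  ] t 37.6
[0.4418 0.1887] 15.1
[0.4695 0.087 ] 10.2
[0.4453 0.0097] 15.0
[ 0.4519 -0.0622] 10.2
[ 0.4425 -0.141 ] 10.9
39.7
```

View pics/c1.png

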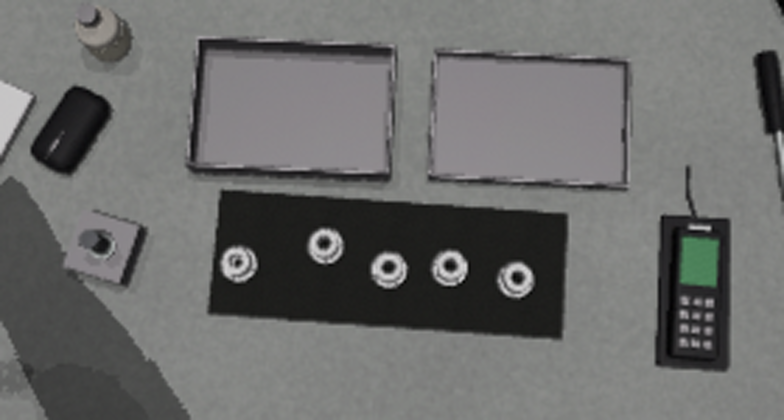

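View pics/c2.png

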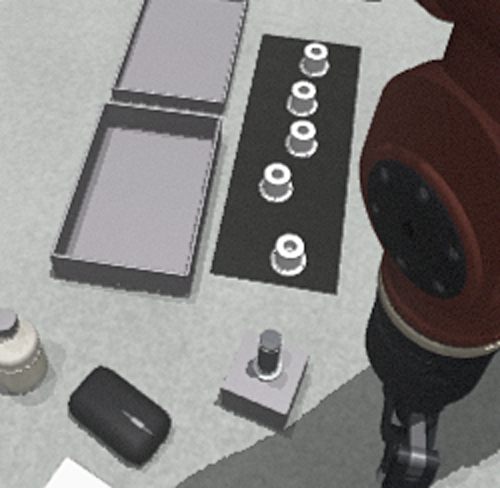

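The gauge is home. Shell 1 was knocked to about (0.442, 0.189) and is still upright; the others haven't moved. I'll pick it up and put it in the deep box.

```bash
cat >> h.py <<'E'
def pickplace(src,dst,zp=.083):
    R=[180,0,90]
    robot.set_gripper(.065); robot.move_pose([*src,.15],R)
    print("hit",robot.line_to([*src,zp],vel=.1,guard=10)); robot.set_gripper(.02); s=robot.observe(); z=s["tool_pos"][2]
    print("w %.4f F %.0f"%(s["gripper_width"],s["gripper_force"]),s["tool_pos"].round(4))
    if not .028<s["gripper_width"]<.045: return False
    robot.line_to([*src,.16],vel=.15); robot.line_to([*dst,.16],vel=.25)
    print("w %.4f"%robot.observe()["gripper_width"])
    h=robot.line_to([*dst,z+.0],vel=.06,guard=5); s=robot.observe(); print("place",h,round(s["tool_pos"][2]-z,4))
    robot.set_gripper(.06); robot.line_to([*dst,.16],vel=.15); print("t",robot.observe()["time"]); return True
E
python3 - <<'E'
from h import *
a,r=fit_shell(robot.grab_frame("top"),"top",.442,.188,.003); print(a,r)
pickplace((a[0],a[1]-.0015),(.6247,.135))
I=robot.grab_frame("side")
cv2.imwrite("pics/d1.png",cv2.resize(I[100:300,150:400],None,fx=2,fy=2,interpolation=cv2.INTER_CUBIC))
E
```

```text
[0.44170912 0.18862238] 44.19467534294788
hit False
w 0.0309 F 59 [0.4423 0.1872 0.084 ]
w 0.0309
place True 0.001
t 46.325
```

View pics/d1.png

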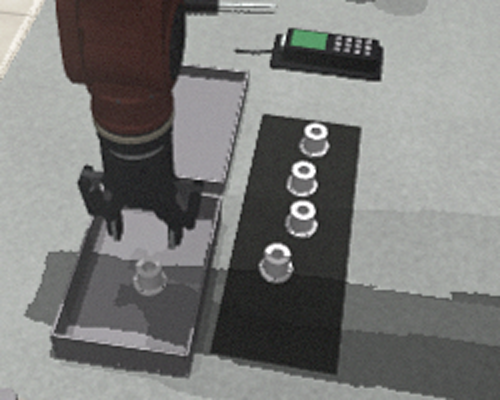

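Shell 1 stands upright near the middle of the box at (150,275). The four sound shells go next.

Run:
```python
from h import *
for src,dy in [((.4693,.0858),.075),((.4453,.0085),.025),((.4522,-.0634),-.025),((.4425,-.1423),-.075)]:
    if not pickplace(src,(.6335,-.145+dy)): break
robot.move_pose([.35,.45,.3],[180,0,180])
I={n:robot.grab_frame(n) for n in C}
cv2.imwrite("pics/e1.png",cv2.resize(I["top"][140:290,110:390],None,fx=2.8,fy=2.8,interpolation=cv2.INTER_CUBIC))
cv2.imwrite("pics/e2.png",cv2.resize(I["side"][100:384,150:400],None,fx=2,fy=2,interpolation=cv2.INTER_CUBIC))
```

```text
hit False
w 0.0297 F 60 [0.4699 0.0857 0.0839]
w 0.0295
place True 0.0011
t 52.4917
hit False
w 0.0304 F 59 [0.4458 0.0084 0.084 ]
w 0.0305
place True 0.0011
t 58.7333
hit False
w 0.0304 F 59 [ 0.4528 -0.0636  0.084 ]
w 0.0298
place True 0.001
t 64.875
hit False
w 0.0304 F 59 [ 0.443  -0.1426  0.084 ]
w 0.0304
place True 0.0011
t 71.0167
```

View pics/e1.png

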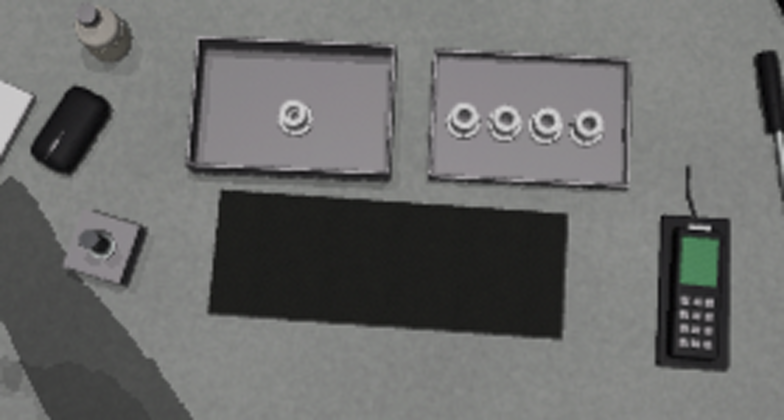

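View pics/e2.png

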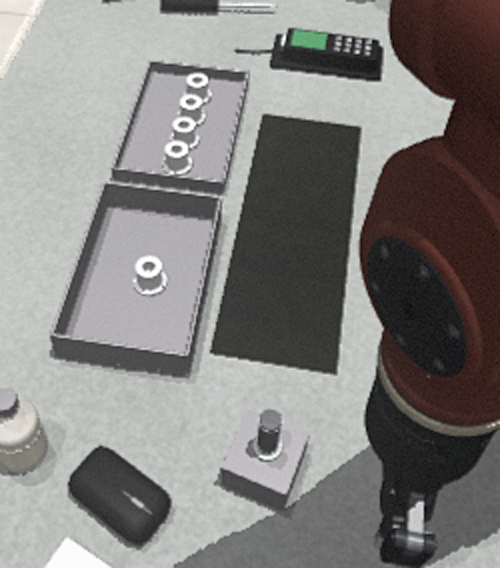

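Four shells stand upright in the tray (463–588,120), one in the box (294,117). The gauge is home in its stand and the tester is centred on its pad. Handing in.

```bash
python3 -c "
from plant import robot
print(robot.job_done())"
```

```text
the job is handed in; nothing more can be done
None
```

The job is handed in: the tester is on its pad, the gauge is back in its stand, shells 2–5 (sound) are in the shallow tray, and shell 1 (faulty) is in the deep box; no verdict came back.

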